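# Hang the slide basket on its drain hook

### The job

Swing the steel slide basket's wire bail from lying flat to upright while the basket stays standing on the bench, then carry the basket level by the bail's black grip tube and hook the bail over the double hook of the drain stand. Feel for the hook gently: lower the bail through the opening behind the upturned tips until it rests on the hook's wires, slide it back under the two retaining lips until it is fully home, let the hook take the weight while you still hold it, then let go. Do not strain the hook, and leave the glassware and the dishes standing where they are.

Things in the scene. Friction and masses are not known exactly. Their poses are not given: they have to be found in the camera images.
- basket: Open steel basket, 76 (x) x 94 (y) x 54 (z) mm, with glass slides in it; 0.3 to 0.55 kg. Origin: centre of its underside, z up. Its wire bail turns on an axis along the basket's y, at the point bail_pivot; the pivots are nearly free: a bail let go falls flat again, and the basket swings under a held bail.
- bail_pivot (a point): Middle of the bail's pivot axis, 48 mm above the basket's underside, axes as the basket. The bail's arms run 53 mm either side (y) of it and carry a straight bar along y, 100 mm from the axis.
- bail (a joint): Angle of the bail: 0 = lying flat, level with the pivots, its bar 100 mm from them on the basket's -x side (62 mm clear of the basket's wall); 1.57 = upright over the basket, bar 148 mm above the underside.
- bail_grip (a point): Centre of the bail's bar, on its axis. Here sits a black grip tube, 10 mm across and 34 mm long, that turns easily on the bar; either side of it the bar is bare wire 6 mm thick, straight out to 44 mm from the middle.
- stand: The drain stand, fixed to the bench: a white drip tray 150 x 190 x 18 mm, and a post (246 mm tall, 14 mm thick) 105 mm behind (+x of) the origin. Origin: on the bench, straight under the hook's seat. x points from the hook's open front to the post. The hook is open to -x.
- hook_seat (a point): Middle of the bail's bar when fully home, 225 mm above the bench, axes as the stand, IF the hook head is at the middle of its clamp. The head with all its wires sits anywhere from 12 mm lower to 12 mm higher; this is not reported: find it by touch or sight. Two equal bent wires, 6 mm thick, 30 mm either side (y), carry the bar; free between them. The head is rigid; over 25 N strains it.
- hook_entry (a point): The way in from above, between tips and lips: the middle of a bar resting on the hook's floor 40 mm in front (-x) of home, head at mid clamp. The floor falls 7 mm evenly over 62 mm towards home; an upright stop behind home halts the bar at home.
- hook_tips (a point): Midway between the two upturned tips' ends at the hook's front, 64 mm in front of home and 20 mm above it (wire axis; top 23 mm), head at mid clamp.
- hook_lips (a point): Midway between the front ends of the two retaining lips, which reach forward from the stop over the bar's home; wire axis 19 mm in front of home and 14 mm above it (end 22 mm in front, underside 11 mm and top 17 mm above), head at mid clamp. Clear height under the lips 14 mm.
- dishes: Stack of clear culture dishes, 94 mm across, 28 mm tall; origin under its centre. Not to be disturbed.
- beaker: Glass beaker, 70 mm across, 85 mm tall; origin under its centre. Not to be disturbed.
- reagent: Glass bottle with cap, 72 mm across, 130 mm tall; origin under its centre. Not to be disturbed.
- reagent2: Smaller glass bottle with cap, 56 mm across, 100 mm tall; origin under its centre. Not to be disturbed.
- stain: Amber dropper bottle, 36 mm across, 70 mm tall; origin under its centre. Not to be disturbed.

How it is judged:
By the outcome, as a careful person would: the job done as asked, in the order asked, and still so for the second after the job is handed in, with the robot touching nothing.
It also fails if it takes over 72 s, if anything falls off the work surface, if the arm or the gripper's body presses on something with over 40 N, if the wrist force passes 120 N, or if a joint passes its speed limit or range.

### The arm

A 6-joint arm with a two-finger parallel gripper is mounted at the origin on the work surface. World frame = base frame: x ahead of the robot, y to its left, z up, the work surface at z = 0. Lengths are in m, angles in rad, forces in N, time in s.
With the tool pointing down it reaches from about 0.275 to 0.825 m from the base axis. Payload 4.9 kg.
Tool frame: the origin (TCP) lies on the centre line of the jaws, within the pads' length; the fingertips stand 17 mm ahead of it and the grasp point (between the pads) lies 2 mm behind it; z points along the fingers, y is the line along which they close (so a half turn about z gives the same grasp; the last joint's range is limited). The gripper opens to 85 mm and grips with 20 to 120 N. Pads are 22 mm wide; open, the fingers measure 114 mm over their backs; the gripper's body (76 mm by 85 mm) begins 54 mm behind the grasp point. The pads swing forward as they close: fully open they stand 13 mm farther back than shut.
Start: joints at [1.114, 0.326, -0.193, 1.052, 0, 1.437], TCP at [0.174, 0.522, 0.248] pointing down, gripper open.
Joint ranges: [-2.65, 2.65], [-0.97, 1.79], [-1.3, 1.35], [-1.93, 2.1], [-1.47, 1.37], [-3.14, 3.14]. Speed limits (rad/s): [2.57, 2.57, 3.14, 3.14, 3.14, 3.14].

### API

Orientations are given as a unit quaternion [x, y, z, w].
In Python, from station import observe, grab_frame, calibration, hand_in, recognise gives the robot as it stands.
- The arm moves only by the tool drive_tool, never from a script. Its argument "series" is one flat list of numbers, 6 for each row, row after row: the shift along the tool's x, y, z in cm, then the turn, a rotation vector about the tool's x, y, z in rad. In form: [x, y, z, rx, ry, rz, x, y, z, rx, ry, rz, ...]. A call has 1 to 20 rows; each row is the pose to reach, as a shift and turn from the pose commanded when the call began, along the tool's axes at that moment; what a row does not reach only later rows make up. A row lasts 1/10 s, in which the tool goes at most 50 mm and 8.59 degrees, less where a joint would pass 70% of its speed; a pose out of reach is approached as far as the arm can. A call with a gripper value outside its range is refused whole. "hand" is the opening, from 0 (shut) to 1 (fully open), set as the call begins (left out, the last holds). The fingers move at their own pace and stop on an object; the grip force is fixed at half the most. Time passes only in rows, so rows that repeat a pose let the fingers close. It gives the time, the measured TCP pose, the force, the opening and the grip force at its end, in the units of the state.
- observe(): the state, without advancing time (a new reading comes with each control period).
- grab_frame(name): name is "scene" or "side" or "wrist"; returns (picture, depth): 384x512x3 uint8, blue, green, red; 384x512 float32, m along the optical axis (not along the pixel's ray), 0 where there is no reading.
- calibration(name): a dict with "fx", "fy", "cx", "cy" (pixels), "rvec" (rotation vector, rad) and "tvec" (3), from world to camera coordinates, as OpenCV has them; the wrist camera has in their place "tool_from_camera" (4x4, takes a point from camera to tool coordinates, whose origin is the TCP and whose axes are the flange's). Camera axes: x right, y down, z forward; pixel columns grow to the right and rows downward; lengths in m; the calibration is good to about 2 mm. A picture is of the moment at which its call begins: read the wrist's pose just before it. calibration takes no time and is no camera call.
- hand_in(): hands the job in; it is judged then, once.
Trained networks look in the newest picture that a camera, given by its name, has taken for a name from the list of things; names that differ only in an ending like _2 or _b are one class to them, and where a whole thing is asked for, a point or a joint stands for the part that bears it (a point fixed in the world has none). Each returns a list of dicts, best first, with "conf" (0 to 1); they miss things now and then, are a little off and sometimes report something else, mostly with a low value. They report only what shows in the picture. A call takes as long as a camera call.
- recognise(thing, camera): "at" ([x, y, z] in m, in the coordinates of the camera as it stood for that picture, good to about 4 mm: the middle of the surface that is visible of it).
The state is a dict: "time_s": time; "joint_pos": joint angles; "joint_vel": joint speeds; "tau": joint torques, N m; "eef_pos": TCP position; "tcp_rot": TCP orientation; "ft_force": force on the tool from outside, world axes, zero at the start; "wrist_torque": the same for the moment, N m; "gripper_width": finger opening in m; "grip_force": force on a finger pad.
Only numpy, scipy, OpenCV 4.12 (cv2) and the standard library are available. Lean on these libraries where they do the work, as an engineer would, in place of code of your own. Each camera call takes 0.05 s, during which the arm holds its last target. There are 200 camera calls.

## Working session

There is one attempt and no reset: what is moved stays moved. The work goes in short steps, Python scripts to look and compute and a tool call to move; the robot and the scene stay as the last step left them, time stands still between calls to the robot, and variables do not carry over. Pictures are saved under pics/ and viewed, at most 10 in all, crops included, and the job is handed in when it is done.

Besides the shell and the picture viewer there is one more tool, called after "Request:" as name(argument=value, ...) on one line, values as JSON. drive_tool: Moves the arm, as the interface text tells. Its arguments: {"type":"object","properties":{"series":{"type":"array"},"hand":{"type":"number"}},"required":["series"]}

```bash
mkdir -p pics; cat > h.py <<'E'
import numpy as np, cv2
from scipy.spatial.transform import Rotation as R
from station import observe, grab_frame, calibration, hand_in, recognise
def cam(name):
    c=calibration(name)
    K=np.array([[c['fx'],0,c['cx']],[0,c['fy'],c['cy']],[0,0,1]])
    if name=='wrist':
        s=observe(); T=np.eye(4); T[:3,:3]=R.from_quat(s['tcp_rot']).as_matrix(); T[:3,3]=s['eef_pos']
        T=T@np.array(c['tool_from_camera'])
    else:
        M=np.eye(4); M[:3,:3]=cv2.Rodrigues(np.array(c['rvec'],float))[0]; M[:3,3]=np.ravel(c['tvec']); T=np.linalg.inv(M)
    return K,T
def toW(T,p): return T[:3,:3]@np.asarray(p)+T[:3,3]
def cloud(K,T,d):
    v,u=np.mgrid[:d.shape[0],:d.shape[1]]
    P=np.stack([(u-K[0,2])/K[0,0]*d,(v-K[1,2])/K[1,1]*d,d],-1)
    W=P@T[:3,:3].T+T[:3,3]; W[d<=0]=np.nan
    return W
def shift(target):  # world pos -> tool cm
    s=observe(); return R.from_quat(s['tcp_rot']).inv().apply(np.array(target)-s['eef_pos'])*100
E
cat > a.py <<'E'
from h import *
np.set_printoptions(precision=4,suppress=True)
s=observe(); print(s['time_s'],s['eef_pos'],R.from_quat(s['tcp_rot']).as_matrix(),s['ft_force'],s['gripper_width'])
for n in ['scene','side']:
    K,T=cam(n); p,d=grab_frame(n); cv2.imwrite(f'pics/{n}0.png',p); np.save(f'{n}0.npy',d)
    print(n,'cam at',T[:3,3],K[0,0])
    for t in ['basket','bail','bail_grip','stand','hook_seat','dishes','beaker','reagent','reagent2','stain']:
        try: print(t,[(round(r['conf'],2),toW(T,r['at'])) for r in recognise(t,n)[:2]])
        except Exception as e: print(t,e)
E
python3 a.py
```

```text
0.0 [0.1742 0.5211 0.2475] [[-0.9484  0.3172 -0.0008]
 [ 0.3172  0.9484 -0.0016]
 [ 0.0002 -0.0018 -1.    ]] [0.0919 0.1787 0.2366] 0.08517093109978535
scene cam at [ 1.173  -0.4089  0.8969] 415.3700903850599
basket [(0.74, array([ 0.5183, -0.2139,  0.0428])), (0.2, array([ 0.4385, -0.2113,  0.0534]))]
bail [(0.78, array([ 0.4415, -0.2095,  0.054 ]))]
bail_grip [(0.82, array([ 0.4434, -0.2072,  0.0451]))]
stand [(0.88, array([0.61  , 0.1849, 0.0036]))]
hook_seat [(0.77, array([0.6091, 0.1844, 0.0021])), (0.5, array([0.6294, 0.4315, 0.0379]))]
dishes [(0.65, array([ 0.4648, -0.0012,  0.0282])), (0.42, array([0.81  , 0.0765, 0.0662]))]
beaker [(0.65, array([0.5994, 0.0035, 0.0558]))]
reagent [(0.95, array([0.8085, 0.0756, 0.0664])), (0.72, array([ 0.7642, -0.0137,  0.0868]))]
reagent2 [(0.95, array([0.8085, 0.0756, 0.0664])), (0.72, array([ 0.7642, -0.0137,  0.0868]))]
stain [(0.72, array([0.6294, 0.4302, 0.0383])), (0.24, array([ 0.5212, -0.2102,  0.0404]))]
side cam at [0.4318 0.5385 0.7535] 346.74456303185866
basket [(0.81, array([ 0.5174, -0.1891,  0.0439]))]
bail [(0.68, array([ 0.4434, -0.1881,  0.0496]))]
bail_grip [(0.47, array([ 0.4435, -0.1837,  0.0511]))]
stand [(0.97, array([0.5962, 0.1996, 0.0026]))]
hook_seat [(0.8, array([0.6006, 0.2019, 0.0018]))]
dishes [(0.89, array([0.4528, 0.0162, 0.0277]))]
beaker [(0.58, array([0.5953, 0.0025, 0.0571]))]
reagent [(0.95, array([0.7329, 0.0254, 0.0929])), (0.74, array([0.7911, 0.1077, 0.0615]))]
reagent2 [(0.95, array([0.7329, 0.0254, 0.0929])), (0.74, array([0.7911, 0.1077, 0.0615]))]
stain [(0.68, array([0.61  , 0.4474, 0.0462]))]
```

View pics/scene0.png

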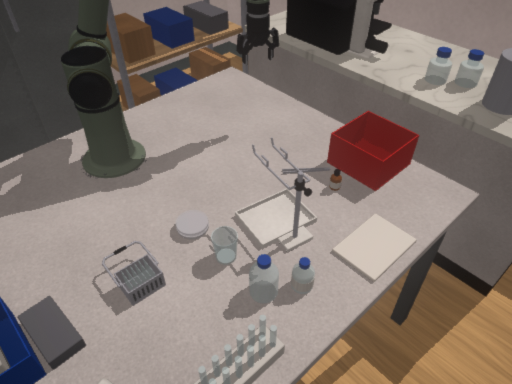

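View pics/side0.png

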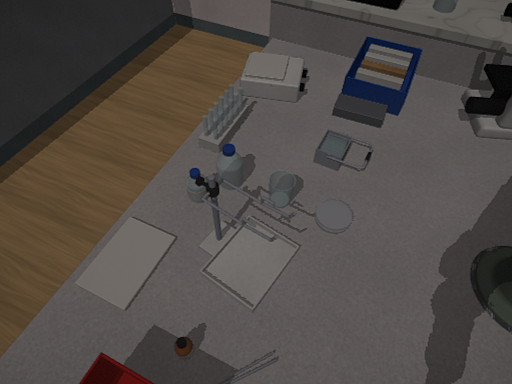

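```bash
python3 - <<'E'
from h import *
np.set_printoptions(precision=4,suppress=True)
for n in ['scene','side']:
    K,T=cam(n); d=np.load(n+'0.npy'); W=cloud(K,T,d); P=W[np.isfinite(W[...,0])]
    tray=P[(abs(P[:,2]-.018)<.004)&(abs(P[:,0]-.61)<.17)&(abs(P[:,1]-.2)<.15)]
    print(n,'tray',len(tray),cv2.minAreaRect((tray[:,:2]*1000).astype(np.float32)))
    up=P[(P[:,2]>.17)&(abs(P[:,0]-.62)<.2)&(abs(P[:,1]-.19)<.12)]
    print('high',len(up),up.min(0),up.max(0))
    for z in np.arange(.17,.28,.01):
        q=up[(up[:,2]>=z)&(up[:,2]<z+.01)]
        if len(q): print(round(z,3),len(q),q.min(0)[:2],q.max(0)[:2],np.median(q,0))
    b=P[(P[:,2]>.025)&(abs(P[:,0]-.52)<.13)&(abs(P[:,1]+.2)<.1)]
    w=b[b[:,0]>.47]; print('basket',cv2.minAreaRect((w[:,:2]*1000).astype(np.float32)))
    g=b[b[:,0]<.46]; print('bar',len(g),cv2.minAreaRect((g[:,:2]*1000).astype(np.float32)),g.mean(0))
E
```

```text
scene tray 541 ((613.3748168945312, 199.7210693359375), (192.3573760986328, 200.2870330810547), 79.05506896972656)
high 592 [0.5096 0.1559 0.1703] [0.7234 0.2489 0.2491]
0.17 15 [0.679  0.1789] [0.6905 0.1928] [0.6864 0.182  0.1739]
0.18 20 [0.6793 0.1804] [0.6907 0.1892] [0.6873 0.1823 0.1845]
0.19 9 [0.6769 0.1754] [0.6943 0.1868] [0.6881 0.1792 0.1982]
0.2 135 [0.5523 0.1559] [0.7223 0.2404] [0.6727 0.176  0.2083]
0.21 261 [0.5163 0.1564] [0.7234 0.2479] [0.6404 0.1826 0.2132]
0.22 78 [0.5122 0.1716] [0.7169 0.2479] [0.5841 0.1855 0.2264]
0.23 47 [0.5096 0.172 ] [0.6893 0.2489] [0.577  0.1827 0.2321]
0.24 27 [0.6788 0.1774] [0.6912 0.193 ] [0.6858 0.1852 0.2455]
basket ((518.1207275390625, -208.42999267578125), (112.4589614868164, 96.85932159423828), 89.23658752441406)
bar 156 ((439.14361572265625, -205.597900390625), (40.090797424316406, 111.59105682373047), 0.7359761595726013) [ 0.4313 -0.2083  0.0503]
side tray 759 ((591.10791015625, 198.6345977783203), (341.48931884765625, 243.0091552734375), 9.86645793914795)
high 1041 [0.5074 0.1577 0.1711] [0.7191 0.2512 0.2467]
0.17 21 [0.6731 0.1864] [0.6849 0.195 ] [0.6772 0.1925 0.1749]
0.18 13 [0.6739 0.1861] [0.6835 0.1945] [0.6765 0.1931 0.1835]
0.19 11 [0.6684 0.1854] [0.6803 0.2006] [0.671  0.1941 0.1974]
0.2 230 [0.5365 0.1582] [0.7187 0.2417] [0.6531 0.1921 0.2088]
0.21 501 [0.5151 0.1577] [0.7191 0.2502] [0.6149 0.1904 0.2126]
0.22 126 [0.5102 0.1756] [0.6899 0.2508] [0.5796 0.1927 0.2265]
0.23 99 [0.5074 0.1762] [0.685  0.2512] [0.5702 0.1931 0.2316]
0.24 40 [0.6738 0.1817] [0.6866 0.1947] [0.6796 0.1899 0.2447]
basket ((515.2857055664062, -205.78392028808594), (110.82063293457031, 91.5073471069336), 89.412109375)
bar 127 ((438.0234069824219, -204.45086669921875), (113.39680480957031, 42.34191131591797), 89.8801498413086) [ 0.431  -0.2022  0.0499]
```

The scene picture shows the basket at (138,275) with its grip at (120,250). The hook tips are at (255,150) and (273,140), and the post is at (297,205). The side picture agrees: basket (335,150), hook wires running (215,185)–(305,225). Next I fit a wire model to the depth data.

```bash
cat > fit.py <<'E'
from h import *
from scipy.optimize import least_squares
SEG=[]
for y in (-.03,.03):
    SEG+=[((-.062,y,.001),(.006,y,-.0065)),((-.062,y,.001),(-.064,y,.020)),((.006,y,-.0065),(.006,y,.014)),((.006,y,.014),(-.019,y,.014))]
SEG=np.array(SEG)
def dist(Q):
    a,b=SEG[:,0],SEG[:,1]; ab=b-a
    t=np.clip(((Q[:,None]-a)*ab).sum(-1)/(ab**2).sum(-1),0,1)
    return np.linalg.norm(Q[:,None]-a-t[...,None]*ab,axis=-1).min(1)
def fit_hook(P,x0=(.579,.201,-.13,-.008)):
    P=P[(P[:,2]>.195)&(P[:,2]<.27)]
    def loc(v,P=P):
        Q=P-[v[0],v[1],.225+v[3]]; return R.from_euler('z',-v[2]).apply(Q)
    v=np.array(x0)
    for _ in range(4):
        Q=loc(v); S=P[(Q[:,0]>-.075)&(Q[:,0]<.012)&(abs(Q[:,1])<.05)]
        r=least_squares(lambda v:dist(loc(v,S))-.003,v,loss='soft_l1',f_scale=.002,x_scale=[.01,.01,.1,.01]); v=r.x
    return v,len(S),np.median(abs(r.fun))
def post(P,zs=(.05,.19)):
    q=P[(P[:,2]>zs[0])&(P[:,2]<zs[1])&(abs(P[:,0]-.68)<.03)&(abs(P[:,1]-.187)<.03)]
    return np.median(q,0),len(q)
E
python3 - <<'E'
from fit import *
np.set_printoptions(precision=4,suppress=True)
A=[]
for n in ['scene','side']:
    K,T=cam(n); W=cloud(K,T,np.load(n+'0.npy')); P=W[np.isfinite(W[...,0])]; A.append(P)
    print(n,fit_hook(P),post(P))
print('both',fit_hook(np.vstack(A)))
print(np.array(calibration('wrist')['tool_from_camera']),calibration('wrist')['fx'])
print(shift([.50,.215,.40]))
E
```

```text
scene (array([ 0.5816,  0.2055, -0.1868, -0.01  ]), 193, np.float64(0.0007269583347864765)) (array([0.6874, 0.1823, 0.1239]), 201)
side (array([ 0.5788,  0.2067, -0.1837, -0.0107]), 396, np.float64(0.0006005514763144839)) (array([0.6766, 0.1929, 0.1178]), 188)
both (array([ 0.5801,  0.2063, -0.1821, -0.0106]), 592, np.float64(0.0006675277101922971))
[[-0.0016 -0.9575 -0.2884  0.074 ]
 [ 1.     -0.0014 -0.001   0.0001]
 [ 0.0005 -0.2884  0.9575 -0.1261]
 [ 0.      0.      0.      1.    ]] 306.036991200286
[-40.5989 -18.7512 -15.1731]
```

Request:
drive_tool(series=[-3,-3.5,0,0,0,0.07,-6,-7,0,0,0,0.14,-9,-10.5,0,0,0,0.22,-12,-14,0,0,0,0.29,-15,-17.5,0,0,0,0.37,-18,-21,0,0,0,0.44,-21,-24.5,0,0,0,0.52,-24,-28,0,0,0,0.59,-27,-31.5,0,0,0,0.66,-30,-35,0,0,0,0.74,-33,-38.5,0,0,0,0.81,-36,-42,0,0,0,0.88,-39,-45.5,0,0,0,0.96,-42,-49,0,0,0,1.03,-45,-52.5,0,0,0,1.1,-48,-56,0,0,0,1.18,-51,-59.5,0,0,0,1.25,-51,-59.5,0,0,0,1.25,-51,-59.5,0,0,0,1.25], hand=0.55)

```text
time_s: 3.0
eef_pos: [0.4692, -0.2051, 0.2478]
tcp_rot: [0.708, 0.706, -0.0, -0.001]
ft_force: [-1.1, 0.1, 0.3]
gripper_width: 0.0469
grip_force: 0.0
```

```bash
python3 - <<'E'
from h import *
np.set_printoptions(precision=4,suppress=True)
s=observe(); print(s['time_s'],s['eef_pos'],R.from_quat(s['tcp_rot']).as_matrix(),s['joint_pos'],s['ft_force'],s['gripper_width'])
K,T=cam('wrist'); p,d=grab_frame('wrist'); cv2.imwrite('pics/w1.png',p); np.save('w1.npy',d)
for t in ['basket','bail','bail_grip']: print(t,[(round(r['conf'],2),toW(T,r['at'])) for r in recognise(t,'wrist')[:2]])
W=cloud(K,T,d)
np.save('W1.npy',W)
g=(p.max(-1)<60)&np.isfinite(W[...,0])&(abs(W[...,2]-.05)<.012)&(abs(W[...,0]-.44)<.03)
q=W[g]; print('dark',len(q),q.mean(0),cv2.minAreaRect((q[:,:2]*1000).astype(np.float32)) if len(q) else '')
P=W[np.isfinite(W[...,0])]
b=P[(P[:,2]>.035)&(P[:,2]<.06)&(P[:,0]>.42)&(P[:,0]<.46)&(abs(P[:,1]+.207)<.045)]
f=np.polyfit(b[:,1],b[:,0],1); print('bar',len(b),b.mean(0),f,b.min(0),b.max(0))
E
```

```text
3.0 [ 0.4692 -0.2051  0.2478] [[ 0.0034  1.     -0.0008]
 [ 1.     -0.0034  0.0008]
 [ 0.0008 -0.0008 -1.    ]] [-0.5565  0.2575 -0.2896  1.0249  0.0003  1.0177] [-1.0697  0.1089  0.2857] 0.046894437609382666
basket [(0.75, array([ 0.5117, -0.202 ,  0.0402]))]
bail [(0.93, array([ 0.4435, -0.1862,  0.0499]))]
bail_grip [(0.73, array([ 0.4448, -0.1949,  0.0508]))]
dark 237 [ 0.423  -0.2029  0.0524] ((423.06854248046875, -203.37399291992188), (33.02726745605469, 9.095320701599121), 86.8283462524414)
bar 538 [ 0.4242 -0.2045  0.0513] [0.0207 0.4285] [ 0.42   -0.2519  0.0465] [ 0.431  -0.1622  0.0551]
```

View pics/w1.png

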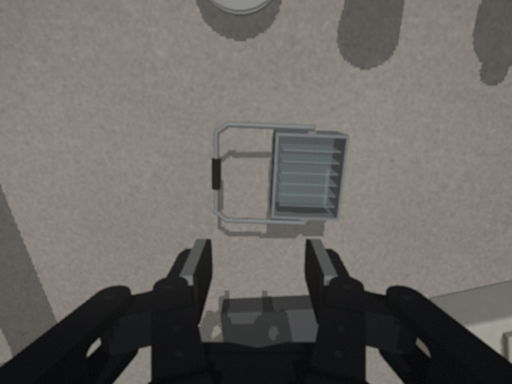

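The wrist picture shows the black grip at (216,173) and the basket spanning about (272–348, 130–220), with the bail flat. That agrees with the grip at (0.423, -0.203, 0.048). I go down to it.

Request:
drive_tool(series=[0.1,-2.3,3,0,0,0.01,0.1,-4.6,6,0,0,0.017,0.1,-4.6,10,0,0,0.017,0.1,-4.6,13,0,0,0.017,0.1,-4.6,16,0,0,0.017,0.1,-4.6,18,0,0,0.017,0.1,-4.6,19.3,0,0,0.017,0.1,-4.6,20.2,0,0,0.017,0.1,-4.6,20.2,0,0,0.017,0.1,-4.6,20.2,0,0,0.017])

```text
time_s: 4.2
eef_pos: [0.4237, -0.2031, 0.0468]
tcp_rot: [0.714, 0.701, 0.0, 0.0]
ft_force: [0.4, 0.3, 0.6]
gripper_width: 0.0473
grip_force: 0.0
```

Request:
drive_tool(series=[0,0,0,0,0,0,0,0,0,0,0,0,0,0,0,0,0,0,0,0,0,0,0,0,0,0,0,0,0,0,0,0,0,0,0,0,0,0,0,0,0,0,0,0,0,0,0,0], hand=0)

```text
time_s: 5.0
eef_pos: [0.4234, -0.2037, 0.0464]
tcp_rot: [0.714, 0.7, -0.0, 0.0]
ft_force: [-1.6, -2.6, 2.7]
gripper_width: 0.0078
grip_force: 58.5
```

```bash
python3 - <<'E'
from h import *
np.set_printoptions(precision=4,suppress=True)
s=observe(); print(s['time_s'],s['eef_pos'],R.from_quat(s['tcp_rot']).as_matrix(),s['ft_force'],s['wrist_torque'],s['gripper_width'],s['grip_force'])
K,T=cam('wrist'); p,d=grab_frame('wrist'); cv2.imwrite('pics/w2.png',p)
K2,T2=cam('scene'); p2,d2=grab_frame('scene')
W=cloud(K2,T2,d2);P=W[np.isfinite(W[...,0])]
print([(round(r['conf'],2),toW(T2,r['at'])) for r in recognise('basket','scene')[:2]])
print([(round(r['conf'],2),toW(T,r['at'])) for r in recognise('basket','wrist')[:2]])
crop=cv2.resize(p2[190:310,60:220],None,fx=2.4,fy=2.4); p[0:1]=p[0:1]
out=np.zeros((384,512+384,3),np.uint8); out[:,:512]=p; out[:288,512:]=crop
cv2.imwrite('pics/c2.png',cv2.resize(out,(800,343)))
E
```

```text
5.0 [ 0.4234 -0.2037  0.0464] [[ 0.0193  0.9998 -0.0002]
 [ 0.9998 -0.0193 -0.0008]
 [-0.0008 -0.0001 -1.    ]] [-1.555  -2.5727  2.66  ] [-0.4546  0.2706 -0.1162] 0.007769444640573942 58.47466707229614
[(0.9, array([ 0.5216, -0.214 ,  0.043 ])), (0.73, array([0.6004, 0.003 , 0.0606]))]
[(0.76, array([ 0.497 , -0.1893,  0.0449]))]
```

View pics/c2.png

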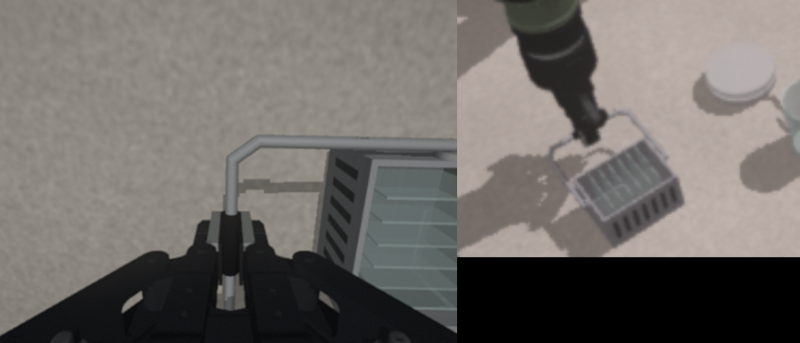

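The grip tube at (230,245) sits between the pads, and the basket still stands. Now I swing the bail along its arc.

Request:
drive_tool(series=[0,0.04,-0.87,0,0,0,0,0.15,-1.74,0,0,0,0,0.34,-2.59,0,0,0,0,0.6,-3.42,0,0,0,0,0.94,-4.23,0,0,0,0,1.34,-5,0,0,0,0,1.81,-5.74,0,0,0,0,2.34,-6.43,0,0,0,0,2.93,-7.07,0,0,0,0,2.93,-7.07,0,0,0,0,2.93,-7.07,0,0,0])

```text
time_s: 6.3
eef_pos: [0.453, -0.2042, 0.1174]
tcp_rot: [0.714, 0.7, -0.0, 0.0]
ft_force: [-3.5, -1.3, 3.1]
gripper_width: 0.0079
grip_force: 58.8
```

```bash
cat > st.py <<'E'
from h import *
np.set_printoptions(precision=4,suppress=True)
s=observe(); print(s['time_s'],s['eef_pos'],s['ft_force'],s['wrist_torque'],s['gripper_width'],s['grip_force'])
for n in ['scene','side']:
    K,T=cam(n); p,d=grab_frame(n); cv2.imwrite(f'pics/{n}_{s["time_s"]:.1f}.png',p)
    for t in ['basket','bail_grip']: print(n,t,[(round(r['conf'],2),toW(T,r['at'])) for r in recognise(t,n)[:1]])
E
python3 st.py
```

```text
6.3 [ 0.453  -0.2042  0.1174] [-3.5011 -1.3193  3.1033] [-0.4282  0.7255 -0.0693] 0.007949250854081255 58.754539489746094
scene basket [(0.75, array([ 0.5208, -0.2134,  0.0441]))]
scene bail_grip [(0.81, array([ 0.4791, -0.2303,  0.0896]))]
side basket [(0.89, array([ 0.5177, -0.1842,  0.0446]))]
side bail_grip [(0.73, array([0.5928, 0.0043, 0.0574]))]
```

Request:
drive_tool(series=[0,0.62,-0.62,0,0,0,0,1.3,-1.16,0,0,0,0,2.04,-1.63,0,0,0,0,2.81,-2.03,0,0,0,0,3.62,-2.37,0,0,0,0,4.45,-2.63,0,0,0,0,5.3,-2.82,0,0,0,0,6.17,-2.93,0,0,0,0,6.7,-2.97,0,0,0,0,7.05,-2.98,0,0,0,0,7.05,-2.98,0,0,0,0,7.05,-2.98,0,0,0])

```text
time_s: 7.8
eef_pos: [0.5242, -0.2057, 0.1472]
tcp_rot: [0.714, 0.7, 0.0, 0.001]
ft_force: [-0.2, -2.4, 4.7]
gripper_width: 0.0075
grip_force: 59.0
```

```bash
python3 st.py; python3 -c "
import cv2,glob
f=sorted(glob.glob('pics/side_*'))[-1]; p=cv2.imread(f); g=cv2.imread(f.replace('side','scene'))
import numpy as np
cv2.imwrite('pics/c3.png',np.hstack([cv2.resize(p[60:260,230:430],(400,400)),cv2.resize(g[170:320,60:210],(400,400))]))"
```

```text
7.8 [ 0.5242 -0.2057  0.1472] [-0.1599 -2.4019  4.7124] [-0.627  -0.0642 -0.1339] 0.007548607441925637 59.02588069438934
scene basket [(0.64, array([ 0.5276, -0.2121,  0.0458]))]
scene bail_grip [(0.56, array([ 0.5221, -0.2333,  0.1217]))]
side basket [(0.67, array([ 0.5231, -0.174 ,  0.0456]))]
side bail_grip [(0.73, array([ 0.5991,  0.2046, -0.0002]))]
```

View pics/c3.png

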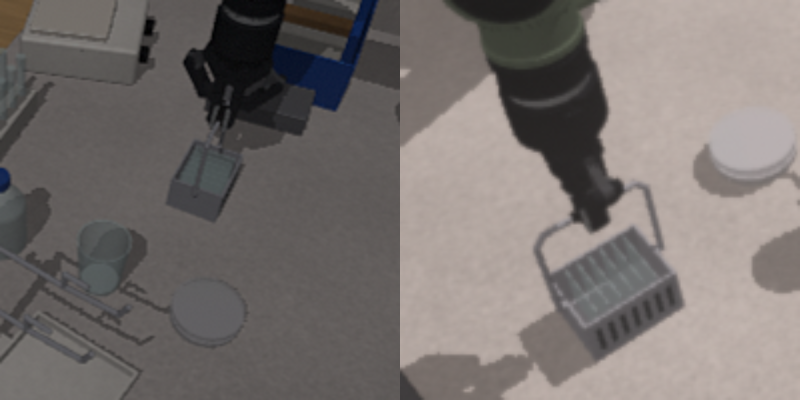

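The bail stands upright over the basket, and the basket is still standing: crop left about (205,180), right about (610,290). I lift smoothly.

Request:
drive_tool(series=[0,0,-0.12,0,0,0,0,0,-0.46,0,0,0,0,0,-1.02,0,0,0,0,0,-1.77,0,0,0,0,0,-2.69,0,0,0,0,0,-3.73,0,0,0,0,0,-4.87,0,0,0,0,0,-6.05,0,0,0,0,0,-7.23,0,0,0,0,0,-8.37,0,0,0,0,0,-9.41,0,0,0,0,0,-10.33,0,0,0,0,0,-11.08,0,0,0,0,0,-11.64,0,0,0,0,0,-11.98,0,0,0,0,0,-12.1,0,0,0,0,0,-12.1,0,0,0,0,0,-12.1,0,0,0])

```text
time_s: 9.9
eef_pos: [0.523, -0.2051, 0.2673]
tcp_rot: [0.714, 0.7, -0.0, -0.0]
ft_force: [0.4, 0.4, -3.6]
gripper_width: 0.0079
grip_force: 58.4
```

```bash
python3 st.py; python3 - <<'E'
from h import *
np.set_printoptions(precision=4,suppress=True)
s=observe(); M=R.from_quat(s['tcp_rot']).as_matrix()
print(M, shift([.4423,.2315,.268]))
E
python3 -c "
import cv2,glob,os
f=max(glob.glob('pics/side_*'),key=os.path.getmtime); p=cv2.imread(f); g=cv2.imread(f.replace('side','scene'))
import numpy as np
cv2.imwrite('pics/c4.png',np.hstack([cv2.resize(p[60:260,230:430],(400,400)),cv2.resize(g[150:320,60:230],(400,400))]))"
```

```text
9.9 [ 0.523  -0.2051  0.2673] [ 0.4002  0.3778 -3.6231] [-0.0387 -0.0286  0.0217] 0.007897070658672734 58.35777997970581
scene basket [(0.7, array([ 0.5261, -0.2139,  0.1637]))]
scene bail_grip [(0.57, array([ 0.5248, -0.2297,  0.2438]))]
side basket [(0.81, array([ 0.5221, -0.1728,  0.1648]))]
side bail_grip [(0.72, array([0.6014, 0.2027, 0.0026]))]
[[ 0.019   0.9998 -0.0003]
 [ 0.9998 -0.019   0.0002]
 [ 0.0002 -0.0003 -1.    ]] [43.5088 -8.9073 -0.028 ]
```

View pics/c4.png

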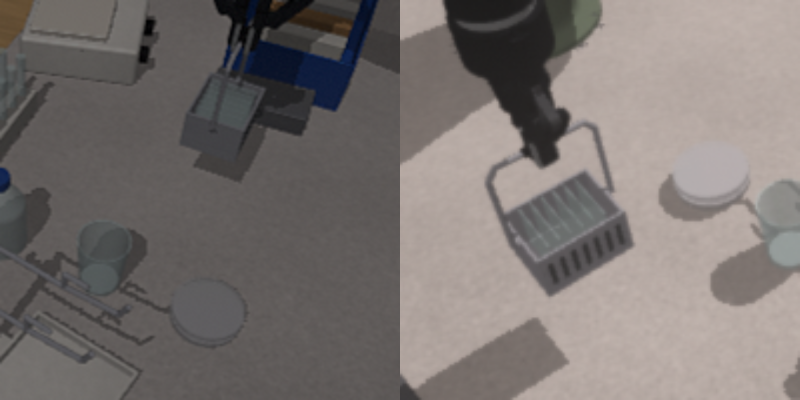

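The basket hangs level from the grip and weighs about 3.6 N (crop right about (570,230)). I carry it to the front of the hook.

Request:
drive_tool(series=[0.07,-0.01,0,0,0,0,0.27,-0.05,0,0,0,0,0.6,-0.12,0,0,0,0,1.07,-0.22,0,0,0,0,1.66,-0.34,0,0,0,0,2.37,-0.49,0,0,0,0,3.2,-0.66,0,0,0,0,4.15,-0.85,0,0,0,0,5.21,-1.07,0,0,0,0,6.37,-1.3,0,0,0,0,7.62,-1.56,0,0,0,0,8.97,-1.83,0,0,0,0,10.39,-2.13,0,0,0,0,11.88,-2.43,0,0,0,0,13.43,-2.75,0,0,0,0,15.03,-3.07,0,0,0,0,16.67,-3.41,0,0,0,0,18.35,-3.75,0,0,0,0,20.04,-4.1,0,0,0,0,21.75,-4.45,0,0,0,0])

```text
time_s: 12.2
eef_pos: [0.4824, 0.0145, 0.2678]
tcp_rot: [0.714, 0.7, 0.0, 0.0]
ft_force: [-0.6, 0.1, -2.8]
gripper_width: 0.0076
grip_force: 58.5
```

Request:
drive_tool(series=[1.71,-0.35,0,0,0,0.001,3.4,-0.7,0,0,0,0.004,5.08,-1.04,0,0,0,0.01,6.72,-1.38,0,0,0,0.016,8.32,-1.7,0,0,0,0.025,9.87,-2.02,0,0,0,0.034,11.36,-2.32,0,0,0,0.045,12.78,-2.62,0,0,0,0.057,14.13,-2.89,0,0,0,0.069,15.38,-3.15,0,0,0,0.082,16.54,-3.38,0,0,0,0.095,17.6,-3.6,0,0,0,0.107,18.55,-3.79,0,0,0,0.119,19.38,-3.96,0,0,0,0.13,20.09,-4.11,0,0,0,0.139,20.68,-4.23,0,0,0,0.148,21.15,-4.33,0,0,0,0.154,21.48,-4.4,0,0,0,0.16,21.68,-4.44,0,0,0,0.163,21.75,-4.45,0,0,0,0.164])

```text
time_s: 14.2
eef_pos: [0.4425, 0.2314, 0.2677]
tcp_rot: [0.769, 0.639, -0.0, 0.0]
ft_force: [0.0, -0.1, -3.6]
gripper_width: 0.008
grip_force: 58.3
```

```bash
cat > hk.py <<'E'
from fit import *
np.set_printoptions(precision=4,suppress=True)
H=np.array([.580,.206,.2144]); YAW=-.183
s=observe(); p=np.array(s['eef_pos'])+[0,0,.002]
M=R.from_quat(s['tcp_rot']).as_matrix()
print(s['time_s'],s['eef_pos'],'bar in stand mm',R.from_euler('z',-YAW).apply(p-H)*1000,'tool y yaw',np.arctan2(M[1,1],M[0,1]),'z',M[:,2],'F',R.from_euler('z',-YAW).apply(s['ft_force']),s['wrist_torque'],s['gripper_width'])
E
python3 hk.py; python3 - <<'E'
from fit import *
np.set_printoptions(precision=4,suppress=True)
ims=[]
for n in ['side','scene','wrist']:
    K,T=cam(n); p,d=grab_frame(n); ims.append(p); W=cloud(K,T,d); P=W[np.isfinite(W[...,0])]
    if n!='wrist':
        Q=P[P[:,0]>.49]; print(n,fit_hook(Q,(.58,.206,-.183,-.0106)))
    print(n,[(round(r['conf'],2),toW(T,r['at'])) for r in recognise('basket',n)[:1]])
a=cv2.resize(ims[0][120:320,150:350],(400,400)); b=cv2.resize(ims[1][90:260,180:350],(400,400)); 
cv2.imwrite('pics/c5.png',np.hstack([a,b])); cv2.imwrite('pics/w5.png',ims[2])
E
```

```text
14.2 [0.4425 0.2314 0.2677] bar in stand mm [-139.8746   -0.027    55.3465] tool y yaw -0.18319234479848975 z [-0.     -0.0001 -1.    ] F [ 0.0273 -0.109  -3.6189] [ 0.0113 -0.0199  0.0199] 0.007979418769314073
side (array([ 0.5789,  0.2066, -0.1831, -0.0106]), 394, np.float64(0.0005594765559876263))
side [(0.6, array([0.4456, 0.2486, 0.161 ]))]
scene (array([ 0.5827,  0.2052, -0.1946, -0.0102]), 194, np.float64(0.0008076341096222869))
scene [(0.7, array([0.4534, 0.2168, 0.1702]))]
wrist [(0.93, array([0.4412, 0.2395, 0.1664]))]
```

View pics/c5.png

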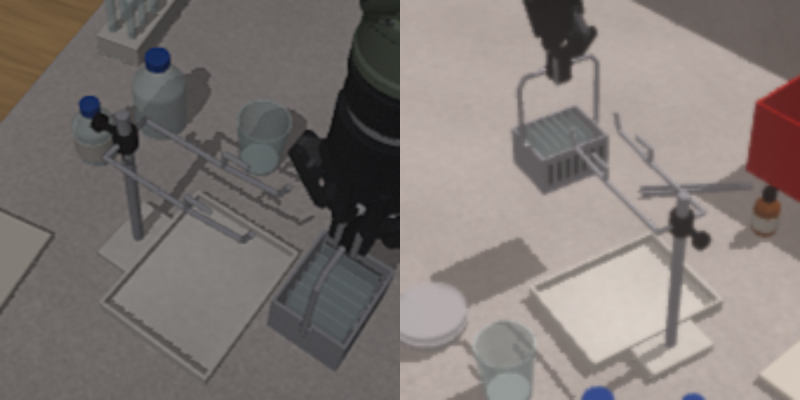

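The basket hangs in front of the hook: crop left about (330,290), hook tips about (245,235) and (285,190). The post and tray agree with the fit. I go in over the tips.

Request:
drive_tool(series=[0,0.06,0,0,0,0,0,0.24,0,0,0,0,0,0.54,0,0,0,0,0,0.95,0,0,0,0,0,1.45,0,0,0,0,0,2.04,0,0,0,0,0,2.7,0,0,0,0,0,3.42,0,0,0,0,0,4.18,0,0,0,0,0,4.95,0,0,0,0,0,5.72,0,0,0,0,0,6.48,0,0,0,0,0,7.2,0,0,0,0,0,7.86,0,0,0,0,0,8.45,0,0,0,0,0,8.95,0,0,0,0,0,9.36,0,0,0,0,0,9.66,0,0,0,0,0,9.84,0,0,0,0,0,9.9,0,0,0,0])

```text
time_s: 16.5
eef_pos: [0.5399, 0.2133, 0.2677]
tcp_rot: [0.769, 0.64, -0.0, -0.0]
ft_force: [-0.1, -0.1, -3.9]
gripper_width: 0.0081
grip_force: 58.4
```

Request:
drive_tool(series=[0,0,0.1,0,0,0,0,0,0.4,0,0,0,0,0,0.8,0,0,0,0,0,1.2,0,0,0,0,0,1.6,0,0,0,0,0,2,0,0,0,0,0,2.3,0,0,0,0,0,2.5,0,0,0,0,0,2.5,0,0,0,0,0,2.5,0,0,0])

```text
time_s: 17.5
eef_pos: [0.5398, 0.2134, 0.2428]
tcp_rot: [0.769, 0.64, 0.0, 0.0]
ft_force: [-0.1, -0.5, -3.3]
gripper_width: 0.0078
grip_force: 58.4
```

```bash
python3 hk.py; python3 - <<'E'
from fit import *
p=grab_frame('wrist')[0]; a=grab_frame('side')[0]; b=grab_frame('scene')[0]
cv2.imwrite('pics/c6.png',np.hstack([cv2.resize(p,(400,300)),cv2.resize(b[90:240,180:380],(400,300))]))
cv2.imwrite('pics/s6.png',cv2.resize(a[120:320,150:350],(400,400)))
E
```

```text
17.5 [0.5398 0.2134 0.2428] bar in stand mm [-40.8341  -0.0545  30.4439] tool y yaw -0.18300839833133659 z [ 0.0001  0.     -1.    ] F [ 0.037  -0.5261 -3.3344] [-0.0371 -0.0048  0.0167] 0.00781985732869332
```

View pics/c6.png

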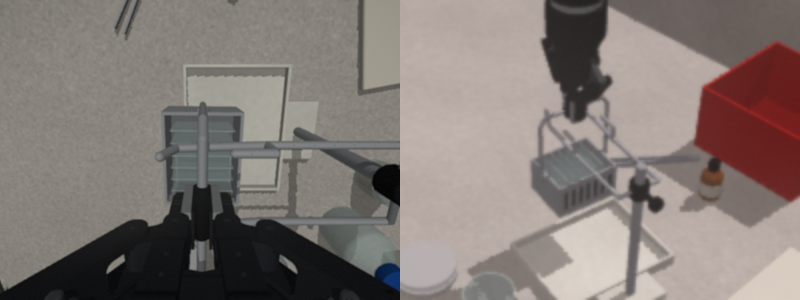

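The wrist picture shows the bar at (203,200), between the upturned tip (160,155) and the lip end (about 235,150). I lower it gently.

Request:
drive_tool(series=[0,0,0.2,0,0,0,0,0,0.5,0,0,0,0,0,0.8,0,0,0,0,0,1.1,0,0,0,0,0,1.4,0,0,0,0,0,1.7,0,0,0,0,0,1.9,0,0,0,0,0,2.05,0,0,0,0,0,2.2,0,0,0,0,0,2.2,0,0,0,0,0,2.2,0,0,0])

```text
time_s: 18.75
eef_pos: [0.5398, 0.2134, 0.2209]
tcp_rot: [0.769, 0.64, 0.0, 0.0]
ft_force: [-0.4, -0.2, -3.6]
gripper_width: 0.0079
grip_force: 58.4
```

Request:
drive_tool(series=[0,0,0.05,0,0,0,0,0,0.1,0,0,0,0,0,0.15,0,0,0,0,0,0.2,0,0,0,0,0,0.2,0,0,0])

```text
time_s: 19.25
eef_pos: [0.5397, 0.2133, 0.2187]
tcp_rot: [0.769, 0.64, -0.0, -0.0]
ft_force: [0.4, 0.0, -3.6]
gripper_width: 0.0083
grip_force: 58.4
```

Request:
drive_tool(series=[0,0,0.04,0,0,0,0,0,0.08,0,0,0,0,0,0.12,0,0,0,0,0,0.12,0,0,0])

```text
time_s: 19.65
eef_pos: [0.5399, 0.2134, 0.218]
tcp_rot: [0.769, 0.64, 0.0, 0.0]
ft_force: [-0.4, -0.8, 1.1]
gripper_width: 0.0079
grip_force: 58.9
```

Request:
drive_tool(series=[0,0,0.04,0,0,0,0,0,0.08,0,0,0,0,0,0.08,0,0,0])

```text
time_s: 19.95
eef_pos: [0.5399, 0.2134, 0.2177]
tcp_rot: [0.769, 0.64, 0.0, 0.0]
ft_force: [-2.4, -2.6, 4.3]
gripper_width: 0.0079
grip_force: 59.5
```

Contact: the bar rests on the floor at a TCP height of about 0.218. I relieve the press, then slide back following the slope.

Request:
drive_tool(series=[0,0,-0.06,0,0,0,0,0.05,-0.06,0,0,0,0,0.2,-0.04,0,0,0,0,0.4,-0.02,0,0,0,0,0.65,0.01,0,0,0,0,0.9,0.04,0,0,0,0,1.15,0.07,0,0,0,0,1.4,0.1,0,0,0,0,1.65,0.13,0,0,0,0,1.85,0.15,0,0,0,0,1.95,0.16,0,0,0,0,2,0.17,0,0,0,0,2,0.17,0,0,0])

```text
time_s: 21.25
eef_pos: [0.5588, 0.2103, 0.2155]
tcp_rot: [0.769, 0.64, 0.0, -0.001]
ft_force: [-4.9, 1.2, 6.4]
gripper_width: 0.0076
grip_force: 59.5
```

```bash
python3 hk.py
```

```text
21.25 [0.5588 0.2103 0.2155] bar in stand mm [-21.6226   0.3852   3.15  ] tool y yaw -0.1824633963123137 z [-0.001   0.0013 -1.    ] F [-5.0376  0.2765  6.4156] [0.1471 1.0289 0.0237] 0.0075761883688555045
```

Request:
drive_tool(series=[0,0,-0.07,0,0,0,0,0.1,-0.06,0,0,0,0,0.3,-0.04,0,0,0,0,0.5,-0.02,0,0,0,0,0.75,0.01,0,0,0,0,1,0.04,0,0,0,0,1.25,0.07,0,0,0,0,1.45,0.09,0,0,0,0,1.6,0.11,0,0,0,0,1.7,0.12,0,0,0,0,1.7,0.12,0,0,0])

```text
time_s: 22.35
eef_pos: [0.5767, 0.2065, 0.2138]
tcp_rot: [0.769, 0.639, 0.0, 0.0]
ft_force: [-0.9, 1.0, 0.5]
gripper_width: 0.0079
grip_force: 58.7
```

Request:
drive_tool(series=[0,0.06,0,0,0,0,0,0.12,0,0,0,0,0,0.18,0.01,0,0,0,0,0.24,0.02,0,0,0,0,0.24,0.02,0,0,0])

```text
time_s: 22.85
eef_pos: [0.5785, 0.2062, 0.2136]
tcp_rot: [0.769, 0.64, -0.0, -0.0]
ft_force: [-1.6, 0.2, 0.3]
gripper_width: 0.0077
grip_force: 58.8
```

```bash
python3 hk.py
```

```text
22.85 [0.5785 0.2062 0.2136] bar in stand mm [-1.5089 -0.0905  1.1936] tool y yaw -0.18291207379243812 z [-0.0002 -0.0001 -1.    ] F [-1.585  -0.1049  0.3063] [-0.0161  0.4188  0.0461] 0.007716215321118649
```

Request:
drive_tool(series=[0,0.05,0,0,0,0,0,0.1,0.01,0,0,0,0,0.15,0.01,0,0,0,0,0.15,0.01,0,0,0])

```text
time_s: 23.25
eef_pos: [0.5789, 0.2061, 0.2135]
tcp_rot: [0.769, 0.64, -0.001, -0.001]
ft_force: [-6.1, 0.6, 2.9]
gripper_width: 0.0078
grip_force: 59.0
```

Request:
drive_tool(series=[0,0.05,0,0,0,0,0,0.1,0,0,0,0,0,0.1,0,0,0,0])

```text
time_s: 23.55
eef_pos: [0.579, 0.2061, 0.2134]
tcp_rot: [0.769, 0.64, -0.001, -0.001]
ft_force: [-8.9, 1.3, 4.2]
gripper_width: 0.0082
grip_force: 59.2
```

The stop is felt: position stalls and Fx is about -9 N. I relax against it and hold with the hook carrying the weight.

Request:
drive_tool(series=[0,-0.06,-0.02,0,0,0,0,-0.13,-0.03,0,0,0,0,-0.16,-0.03,0,0,0,0,-0.16,-0.03,0,0,0,0,-0.16,-0.03,0,0,0,0,-0.16,-0.03,0,0,0,0,-0.16,-0.03,0,0,0])

```text
time_s: 24.25
eef_pos: [0.5789, 0.2061, 0.2135]
tcp_rot: [0.769, 0.64, -0.0, -0.0]
ft_force: [-5.4, 1.4, -0.3]
gripper_width: 0.008
grip_force: 58.7
```

```bash
python3 hk.py; python3 - <<'E'
from fit import *
p=grab_frame('wrist')[0]; b=grab_frame('side')[0]
cv2.imwrite('pics/c7.png',np.hstack([cv2.resize(p,(400,300)),cv2.resize(b[120:270,150:350],(400,300))]))
E
```

```text
24.25 [0.5789 0.2061 0.2135] bar in stand mm [-1.0947 -0.1424  1.1483] tool y yaw -0.18289805131609832 z [-0.0013  0.0001 -1.    ] F [-5.5638  0.3812 -0.2696] [0.1196 1.0077 0.0486] 0.008003246579869722
```

View pics/c7.png

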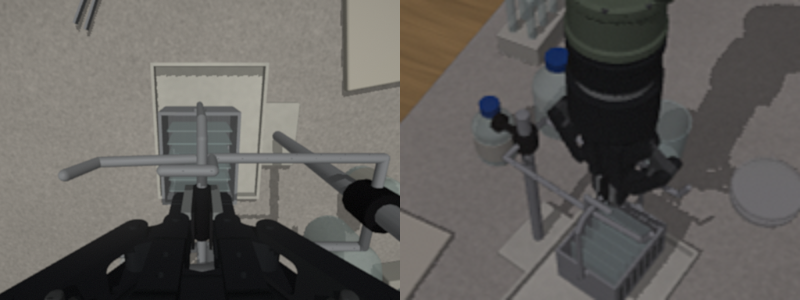

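The bar lies under the lip: lip (160–215,165), bar (203,160). The hook carries the weight. I relax the remaining push and release.

Request:
drive_tool(series=[0,-0.05,0.01,0,0,0,0,-0.09,0.02,0,0,0,0,-0.09,0.02,0,0,0,0,-0.09,0.02,0,0,0,0,-0.09,0.02,0,0,0])

```text
time_s: 24.85
eef_pos: [0.5788, 0.2061, 0.2137]
tcp_rot: [0.769, 0.639, 0.0, 0.0]
ft_force: [-2.5, 0.5, -1.1]
gripper_width: 0.0075
grip_force: 58.6
```

Request:
drive_tool(series=[0,0,0,0,0,0,0,0,0,0,0,0,0,0,0,0,0,0,0,0,0,0,0,0,0,0,0,0,0,0,0,0,0,0,0,0,0,0,0,0,0,0,0,0,0,0,0,0], hand=0.35)

```text
time_s: 25.65
eef_pos: [0.5785, 0.2062, 0.2137]
tcp_rot: [0.769, 0.64, -0.0, 0.0]
ft_force: [1.1, 0.6, -0.2]
gripper_width: 0.0298
grip_force: 0.0
```

```bash
python3 hk.py
```

```text
25.65 [0.5785 0.2062 0.2137] bar in stand mm [-1.4698 -0.0866  1.264 ] tool y yaw -0.182993874399497 z [-0. -0. -1.] F [ 0.9992  0.7958 -0.1527] [-0.0472 -0.0413  0.0247] 0.029816203224031064
```

Released. I withdraw straight up slowly, then check.

Request:
drive_tool(series=[0,0,-0.3,0,0,0,0,0,-0.8,0,0,0,0,0,-1.4,0,0,0,0,0,-2,0,0,0,0,0,-2.7,0,0,0,0,0,-3.5,0,0,0,0,0,-5,0,0,0,0,0,-7,0,0,0,0,0,-9,0,0,0,0,0,-11,0,0,0,0,0,-13,0,0,0,0,0,-14,0,0,0,0,0,-14,0,0,0,0,0,-14,0,0,0])

```text
time_s: 27.05
eef_pos: [0.5784, 0.2061, 0.3531]
tcp_rot: [0.769, 0.64, -0.0, -0.0]
ft_force: [-0.1, 0.0, -0.5]
gripper_width: 0.03
grip_force: 0.0
```

```bash
python3 hk.py; python3 - <<'E'
from fit import *
np.set_printoptions(precision=4,suppress=True)
K,T=cam('wrist'); p=grab_frame('wrist')[0]; print([(round(r['conf'],2),toW(T,r['at'])) for t in ['basket','bail_grip'] for r in recognise(t,'wrist')[:1]])
K,T=cam('scene'); b=grab_frame('scene')[0]
for t in ['basket','dishes','beaker','reagent','stain']: print(t,[(round(r['conf'],2),toW(T,r['at'])) for r in recognise(t,'scene')[:2]])
cv2.imwrite('pics/c8.png',np.hstack([cv2.resize(p,(400,300)),cv2.resize(b[90:270,150:390],(400,300))]))
E
```

```text
27.05 [0.5784 0.2061 0.3531] bar in stand mm [ -1.6074  -0.1469 140.7231] tool y yaw -0.1830562844609209 z [-0.0006 -0.0001 -1.    ] F [-0.1354  0.0179 -0.5262] [-0.0026 -0.0248  0.0358] 0.0300284976949286
[(0.73, array([0.5776, 0.2058, 0.1065]))]
basket [(0.92, array([0.5901, 0.1928, 0.1164]))]
dishes [(0.76, array([ 0.4643, -0.003 ,  0.0283])), (0.59, array([0.63  , 0.4316, 0.0367]))]
beaker [(0.57, array([0.5991, 0.0052, 0.0563]))]
reagent [(0.78, array([0.8088, 0.0742, 0.0662])), (0.74, array([ 0.7669, -0.0115,  0.0854]))]
stain [(0.62, array([0.6281, 0.4279, 0.0347]))]
```

View pics/c8.png

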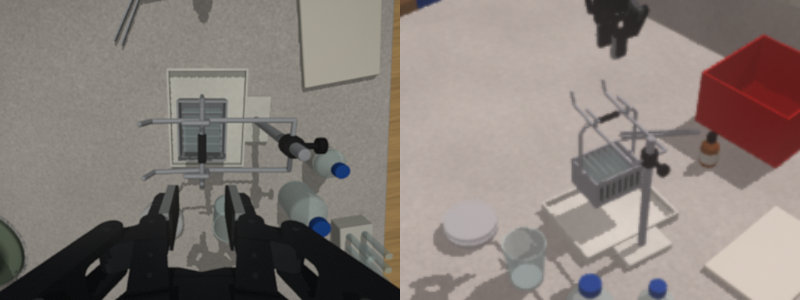

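The basket hangs level on both wires at home: grip (202,148) in the wrist view, basket (605,175) in the scene crop. The other objects have not moved, and the gripper is clear.

```bash
python3 -c "
from station import hand_in
print(hand_in())"
```

```text
the job is handed in; nothing more can be done
None
```

The basket hangs level by its bail, fully home under the lips of the double hook. The gripper is clear, the glassware and dishes stand where they were, and I handed the job in at about 27 s.

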